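Press a lens barrel home in a V-block gauge

ROBOT

A 6-joint arm with a two-finger parallel gripper is mounted at the origin on the work surface. World frame = base frame: x ahead of the robot, y to its left, z up, the work surface at z = 0. Lengths are in mm, angles in rad, forces in N, time in s.
With the tool pointing down it reaches from about 300 to 1000 mm from the base axis. Payload 5.1 kg.
Tool frame: the origin (TCP) lies between the finger pads; the fingertips stand 14 mm ahead of it and the grasp point (between the pads) lies 5 mm behind it; z points along the fingers, y is the direction in which the jaws open and shut (so a half turn about z gives the same grasp; the last joint's range is limited). The gripper opens to 95 mm and grips with 3 to 60 N. Pads are 20 mm wide; open, the fingers measure 119 mm over their backs; the gripper's body (75 mm by 180 mm) begins 59 mm behind the grasp point.
Start: joints at [-0.083, 0.124, 1.65, -0, 1.367, -0.083], TCP at [649.988, -0.028, 228.656] pointing down, gripper open.
Joint ranges: [-2.61, 2.61], [-1.02, 2.33], [0.03, 2.71], [-1.35, 4.49], [0.32, 2.68], [-2.91, 2.91]. Speed limits (rad/s): [2.57, 2.57, 3.14, 3.14, 3.14, 3.14].

INTERFACE

Orientations are given as a 3x3 rotation matrix whose columns are the frame's x, y, z axes.
In Python, from plant import robot gives the robot as it stands. The module is installed in compiled form; this text tells all that it offers.
- The arm moves only by the shell command python3 -m crank 'ROWS' [FORCE]. ROWS is JSON, one flat list of numbers, 5 for each row, row after row: the opening, from 0 (shut) to 1 (fully open), then the shift along the world's x, y, z in m, then the turn about the world's z in rad. In form: [hand, tx, ty, tz, spin, hand, tx, ty, tz, spin, ...]. A call has 1 to 12 rows; each row shifts and turns the commanded pose from where the row before left it; what a row does not reach is not made up. A row lasts 1/8 s, in which the tool goes at most 62.5 mm and 10.7 degrees, less where a joint would pass 70% of its speed; a pose out of reach is approached as far as the arm can. A call is refused whole if a number of a shift passes 0.0625 or a number of a turn 0.188, either way. A call with a gripper value outside its range is refused whole. The fingers move at their own pace and stop on an object; FORCE is the grip in N (left out, the last holds). Time passes only in rows, so rows that do not move let the fingers close. It gives the time, the measured TCP pose, the force and the opening at its end, in the units of the state.
- robot.observe(): the state, without advancing time (a new reading comes with each control period).
- robot.camera(name): name is "scene" or "side" or "wrist"; returns the picture (400x640x3 uint8, red, green, blue); there is no depth.
- robot.camera_params(name): a dict with "camera_matrix" (3x3 intrinsics, pixels), "rvec" (rotation vector, rad) and "tvec" (3), from world to camera coordinates, as OpenCV has them; the wrist camera has in their place "mount" (4x4, takes a point from camera to tool coordinates, whose origin is the TCP and whose axes are the flange's). Camera axes: x right, y down, z forward; pixel columns grow to the right and rows downward; lengths in mm; the calibration is good to about 2 mm. A picture is of the moment at which its call begins: read the wrist's pose just before it. camera_params takes no time and is no camera call.
- robot.job_done(): hands the job in, once; it reports no verdict.
The state is a dict: "clock": time; "joints": joint angles; "joint_vel": joint speeds; "joint_torque": joint torques, N m; "tool_pos": TCP position; "orientation": TCP orientation; "wrist_force": force on the tool from outside, world axes, zero at the start; "moment": the same for the moment, N m; "finger_gap": finger opening in mm.
Only numpy, scipy, OpenCV 4.12 (cv2) and the standard library are available. Lean on these libraries where they do the work, as an engineer would, in place of code of your own. Each camera call takes 0.05 s, during which the arm holds its last target.

TASK

Take the analyser's lens barrel off its wooden rest, lay it centred lengthwise in the metal V-block and press it gently straight down with about 10 N, against the sprung red gauge foot, until it beds fully home on both sloping faces of the V. Finish while still holding it pressed there - the gauge foot lifts it if you let go. Do not drop the barrel or slam it down, and leave the jar, crucible, brass block and brush where they are.

Things in the scene. Friction and masses are not known exactly. Their poses are not given: they have to be found in the camera images.
- barrel_center (a point): Lens barrel: a bright aluminium cylinder, 32 mm diameter, 140 mm long, about 0.25 kg, with two black grip bands and a blue ring near its glass end. The point is the middle of the barrel on its axis; its y axis runs along the barrel (towards the glass end), and either way round is fine. At the start it lies level in the wooden rest, its axis 46 mm above the table.
- barrel: The same lens barrel as a body; its origin and axes are those of the point barrel_center.
- rest: Wooden rest, fixed to the table: plywood base 100 x 160 x 10 mm (origin under its centre, y along the lying barrel) with two wooden V saddles 20 mm thick, their middles 48 mm each way along y (76 mm clear between). The barrel's middle lies within 5 mm of the rest's middle; between the saddles both its sides are free down to the base.
- seat (a point): The point where the barrel's middle is when it is centred in the V-block and fully home: on the V's middle plane, 60 mm above the table. Its y axis runs along the V, x across it, z up.
- vblock: V-block, fixed to the table: dark steel base 90 x 150 x 12 mm (origin under its centre, axes as seat's), two aluminium 90 degree V saddles 22 mm thick, 56 mm wide, rising to 57 mm above the table, their middles 48 mm each way along y (74 mm clear between). Between them nothing stands above 31 mm but the gauge foot; a grey readout, 26 mm high, lies on the base's +x side.
- flank_near: Sloping, ground and slippery steel contact faces of both saddles on the V's -x side; origin on the contact line, half-way along, 11.3 mm to -x of and 11.3 mm below the seat point. Fixed to the V-block.
- flank_far: Sloping, ground and slippery steel contact faces on the V's +x side; origin on the contact line, 11.3 mm to +x of and 11.3 mm below the seat point. Fixed to the V-block.
- gauge_foot (a point): Top centre of the red gauge foot, a disc of 14 mm diameter that stands up between the two saddles below the middle of the barrel; free, its top is 50 mm above the table, 6 mm higher than the underside of a fully seated barrel.
- gauge (a joint): How far the gauge foot is pressed down, in m: 0 free, 0.006 when the barrel is fully home on both faces, end stop 0.010. Spring: 0.7 N per mm, so 4.2 N at 0.006. The barrel's own weight presses it only to about 0.003 to 0.004, so a further 5 to 15 N from above is needed to seat the barrel firmly.
- jar_c (a point): Bystander: a lidded sample jar 64 mm wide, 85 mm high; point half-way up.
- crucible_c (a point): Bystander: a small white crucible 48 mm wide, 36 mm high; point half-way up.
- mould_block_c (a point): Bystander: a brass block 70 x 50 x 20 mm; point at its centre.
- brush_c (a point): Bystander: a hand brush lying on the table; point at its grip.

How it is judged:
By the outcome, as a careful person would: the job done as asked, in the order asked, and still so for the second after the job is handed in, while the arm keeps its last pose, push and grip.
It also fails if it takes over 64 s, if anything falls off the work surface, if the arm or the gripper's body presses on something with over 40 N, if the wrist force passes 120 N, or if a joint passes its speed limit or range.

## Working session

There is one attempt and no reset: what is moved stays moved. The work goes in short steps, Python scripts to look and compute and a shell command to move; the robot and the scene stay as the last step left them, time stands still between calls to the robot, and variables do not carry over. Pictures are saved under pics/ and viewed, and the job is handed in when it is done.

```bash
mkdir -p pics
python3 - <<'E'
from plant import robot
import cv2
s=robot.observe(); print({k:s[k] for k in("clock","tool_pos","orientation","wrist_force","finger_gap")})
for n in("scene","side","wrist"):
    cv2.imwrite(f"pics/{n}0.png",robot.camera(n)[:,:,::-1]); print(robot.camera_params(n))
E
```

```text
{'clock': 0.0, 'tool_pos': array([6.49395012e+02, 4.24213702e-02, 2.27423026e+02]), 'orientation': array([[-3.37475028e-05,  9.99997953e-01, -2.02324113e-03],
       [ 9.99999986e-01,  3.40795030e-05,  1.64059036e-04],
       [ 1.64127651e-04, -2.02323556e-03, -9.99997940e-01]]), 'wrist_force': array([ 0.61692727, -0.30009245,  0.14263116]), 'finger_gap': 94.78629716098962}
{'camera_matrix': array([[379.73645117,   0.        , 317.25077387],
       [  0.        , 379.73645117, 201.69790871],
       [  0.        ,   0.        ,   1.        ]]), 'rvec': array([ 2.21663635,  1.20561158, -0.44228118]), 'tvec': array([-325.41618834, -362.67247554, 1459.81526465])}
{'camera_matrix': array([[501.98809141,   0.        , 315.68322116],
       [  0.        , 501.98809141, 193.80241879],
       [  0.        ,   0.        ,   1.        ]]), 'rvec': array([ 0.74269268, -2.54307034,  1.23405697]), 'tvec': array([ 531.89193097,  281.92037661, 1633.52224495])}
{'camera_matrix': array([[346.27756744,   0.        , 318.42525888],
       [  0.        , 346.27756744, 199.47616451],
       [  0.        ,   0.        ,   1.        ]]), 'mount': array([[-2.91205498e-04, -9.69946320e-01, -2.43318829e-01,
         6.75920402e+01],
       [ 9.99998700e-01,  1.03364845e-04, -1.60884989e-03,
         1.35981111e-01],
       [ 1.58564864e-03, -2.43318981e-01,  9.69945029e-01,
        -1.56077181e+02],
       [ 0.00000000e+00,  0.00000000e+00,  0.00000000e+00,
         1.00000000e+00]])}
```

View pics/scene0.png

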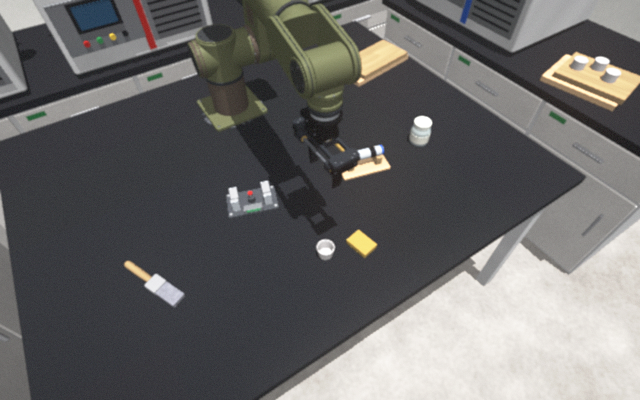

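View pics/side0.png

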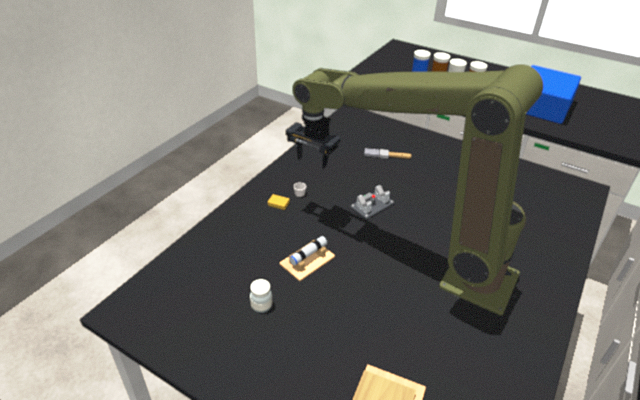

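View pics/wrist0.png

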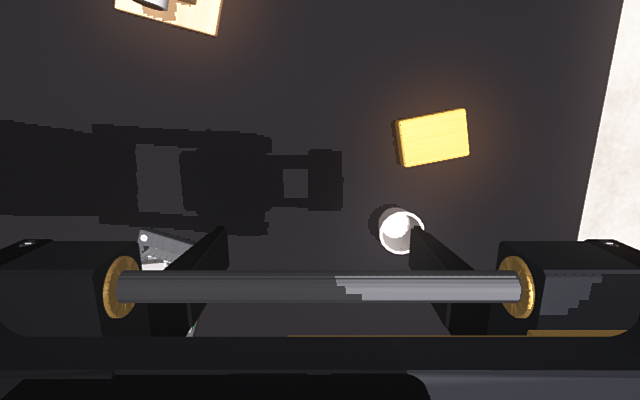

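The scene view shows the rest with the barrel near (365,160) and the V-block near (252,198). In the side view they are near (308,255) and (372,202). The wrist view shows only their edges.

```bash
cat > h.py <<'E'
import numpy as np, cv2
from plant import robot
def campose(n,T=None):
    p=robot.camera_params(n);K=p["camera_matrix"]
    if n=="wrist":
        s=T; M=np.asarray(p["mount"])
        R=s["orientation"]@M[:3,:3]; c=s["orientation"]@M[:3,3]+s["tool_pos"]
        return K,R,c
    R=cv2.Rodrigues(p["rvec"])[0]; return K,R.T,-R.T@p["tvec"]
def ray(n,uv,z,T=None):
    K,R,c=campose(n,T); d=R@np.linalg.solve(K,[uv[0],uv[1],1.]); return c+d*(z-c[2])/d[2]
def proj(n,P,T=None):
    K,R,c=campose(n,T); q=K@(R.T@(np.asarray(P,float)-c)); return q[:2]/q[2]
E
python3 - <<'E'
from h import *
for n,uv in(("scene",(367,155)),("side",(309,251))): print("barrel",ray(n,uv,46).round())
for n,uv in(("scene",(251,194)),("side",(373,199))): print("foot",ray(n,uv,50).round())
a=cv2.imread("pics/scene0.png");b=cv2.imread("pics/side0.png")
up=lambda i,x,y,w,h:cv2.resize(i[y:y+h,x:x+w],(400,300),interpolation=cv2.INTER_CUBIC)
cv2.imwrite("pics/z0.png",np.vstack([np.hstack([up(a,325,125,80,60),up(a,215,170,80,60)]),np.hstack([up(b,270,225,80,60),up(b,335,170,80,60)])]))
E
```

```text
barrel [527. 240.  46.]
barrel [511. 229.  46.]
foot [ 472. -147.   50.]
foot [ 456. -127.   50.]
```

View pics/z0.png

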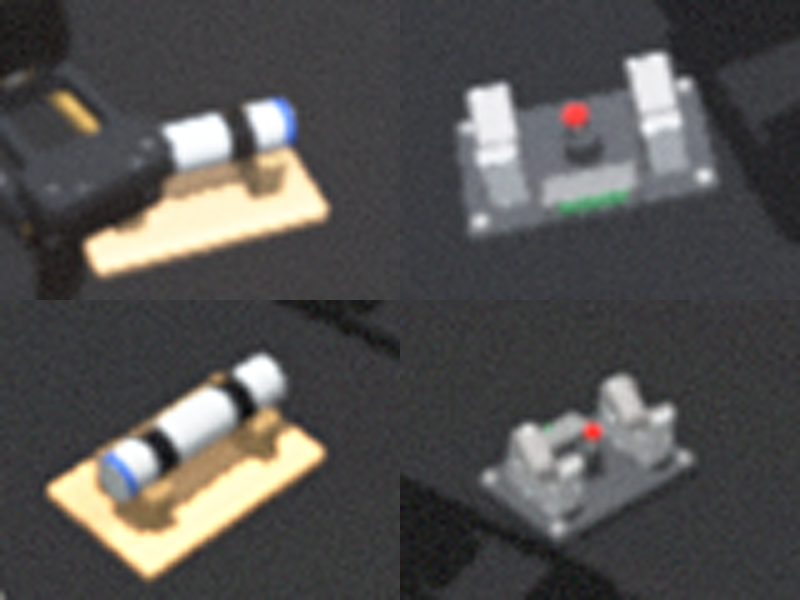

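The zoomed crops show the barrel's blue end at side (292,261) and its other end at (324,239). The red foot is at scene (250,193) and side (373.6,196.4). I'll take a wrist-camera view above the barrel.

```bash
python3 -m crank '[1,-0.02,0.027,0,0, 1,-0.02,0.027,0,0, 1,-0.02,0.027,0,0, 1,-0.02,0.027,0,0, 1,-0.02,0.027,0,0, 1,-0.02,0.027,0,0, 1,0,0,0,0, 1,0,0,0,0]'
python3 - <<'E'
from h import *
import pickle
s=robot.observe(); i=robot.camera("wrist")[:,:,::-1]; cv2.imwrite("pics/w1.png",i); pickle.dump(s,open("w1.pkl","wb")); print(s["tool_pos"],s["wrist_force"])
E
```

```text
clock: 1.15
tool_pos: [530.2, 161.6, 228.6]
orientation: [[-0.0, 1.0, 0.0], [1.0, 0.0, -0.0], [-0.0, 0.0, -1.0]]
wrist_force: [0.5, -0.2, -0.1]
finger_gap: 95.1
[530.21837132 161.61664515 228.55266443] [ 0.54625178 -0.17158848 -0.10102793]
```

View pics/w1.png

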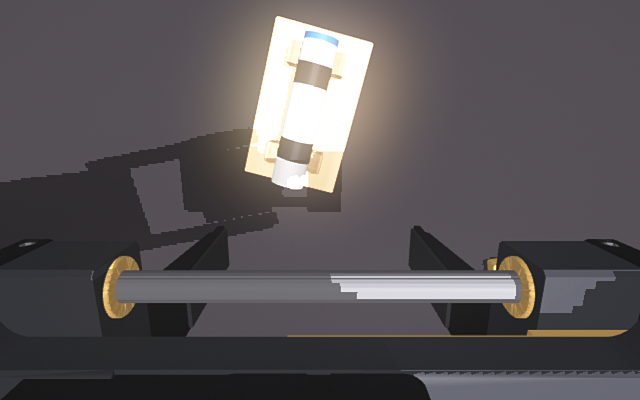

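The view shows the rest's base corners near (278,16), (372,42), (332,192) and (246,171). The black bands are at (313,74) and (295,149), and the blue ring is at (321,39).

Run:
```python
from h import *
import pickle
s=pickle.load(open("w1.pkl","rb")); i=cv2.imread("pics/w1.png")
for c in((278,16),(372,42),(332,192),(246,171)): print(ray("wrist",c,10,s).round(1))
C=np.mean([ray("wrist",c,10,s) for c in((278,16),(372,42),(332,192),(246,171))],0); print("rest ctr",C)
g=cv2.cvtColor(i,cv2.COLOR_BGR2GRAY); m=np.zeros_like(g); cv2.fillConvexPoly(m,np.array([(283,22),(366,45),(328,186),(262,168)]),255)
m=((g<75)&(m>0)).astype(np.uint8)
n,l,st,ce=cv2.connectedComponentsWithStats(m)
for k in range(1,n):
    if st[k,4]>60:
        r=cv2.minAreaRect(np.argwhere(l==k)[:,::-1].astype(np.float32)); print(st[k],ce[k],r, ray("wrist",r[0],54,s).round(1), ray("wrist",r[0],46,s).round(1))
cv2.imwrite("pics/w1z.png",cv2.resize(i[0:210,210:400],None,fx=2.8,fy=2.8,interpolation=cv2.INTER_CUBIC))
# foot by two views
def tri(a,b):
    A=[];B=[]
    for n,uv in(a,b):
        K,R,c=campose(n);d=R@np.linalg.solve(K,[*uv,1.]);d/=np.linalg.norm(d);P=np.eye(3)-np.outer(d,d);A.append(P);B.append(P@c)
    return np.linalg.lstsq(np.vstack(A),np.hstack(B),rcond=None)[0]
print("foot",tri(("scene",(250,193)),("side",(373.6,196.4))))
```

```text
[490.  321.4  10. ]
[583.4 297.6  10. ]
[544.8 143.7  10. ]
[450.6 167.2  10. ]
rest ctr [517.2136309  232.48111374  10.        ]
foot [ 462.90946482 -146.54139395   46.08420915]
```

View pics/w1z.png

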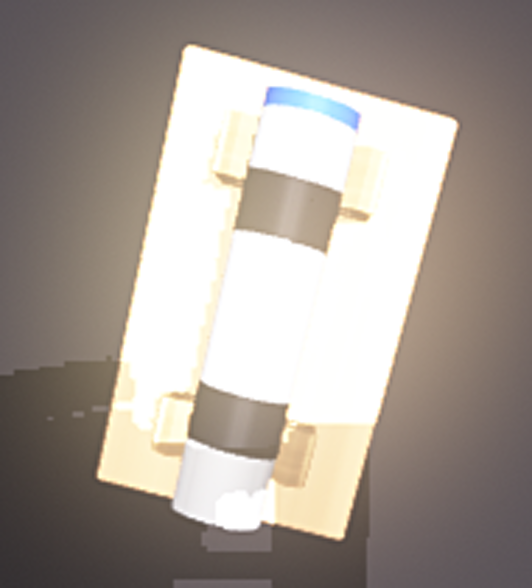

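Run:
```python
from h import *
import pickle
s=pickle.load(open("w1.pkl","rb"))
f=lambda z,x,y:ray("wrist",(x/2.8+210,y/2.8),z,s)[:2]
e1=f(62,314,90);e2=f(62,221,526);b1=f(60,288,210);b2=f(60,238,420)
print(e1,e2,np.linalg.norm(e1-e2),(e1+e2)/2,"bands",b1,b2,(b1+b2)/2,np.linalg.norm(b1-b2))
d=e1-e2;print(np.arctan2(d[0],d[1]));d=b1-b2;print(np.arctan2(d[0],d[1]))
# silhouettes at mid-height
L=f(48,206,345);R=f(48,309,325);print(L,R,np.linalg.norm(L-R),(L+R)/2)
```

```text
[533.05998707 295.98822891] [501.7460757  159.60950737] 139.92754101639449 [517.40303138 227.79886814] bands [524.92948267 261.47460651] [507.99267862 195.29807006] [516.46108064 228.38633828] 68.30951111635592
0.22569790292827252
0.25055545270309854
[496.73344654 219.36681324] [531.66655395 225.95631768] 35.54917103596206 [514.20000024 222.66156546]
```

The barrel's middle is at (517,228) and its axis is turned about -0.245 rad. The measured length of 139.9 mm agrees with the given 140. Next I'll look at the V-block from above.

```bash
python3 -m crank '[1,-0.0065,-0.0375,0,0, 1,-0.0065,-0.0375,0,0, 1,-0.0065,-0.0375,0,0, 1,-0.0065,-0.0375,0,0, 1,-0.0065,-0.0375,0,0, 1,-0.0065,-0.0375,0,0, 1,-0.0065,-0.0375,0,0, 1,-0.0065,-0.0375,0,0, 1,-0.0065,-0.0375,0,0, 1,-0.0065,-0.0375,0,0, 1,0,0,0,0, 1,0,0,0,0]'
python3 - <<'E'
from h import *
import pickle
s=robot.observe(); i=robot.camera("wrist")[:,:,::-1]; cv2.imwrite("pics/w2.png",i); pickle.dump(s,open("w2.pkl","wb")); print(s["tool_pos"])
cv2.imwrite("pics/w2z.png",cv2.resize(i[0:230,170:450],None,fx=2.5,fy=2.5,interpolation=cv2.INTER_CUBIC))
E
```

```text
clock: 2.7
tool_pos: [464.9, -213.4, 228.5]
orientation: [[0.001, 1.0, -0.0], [1.0, -0.001, 0.0], [0.0, -0.0, -1.0]]
wrist_force: [-0.5, -0.1, -0.6]
finger_gap: 94.8
[ 464.86766452 -213.43599584  228.48764054]
```

View pics/w2z.png

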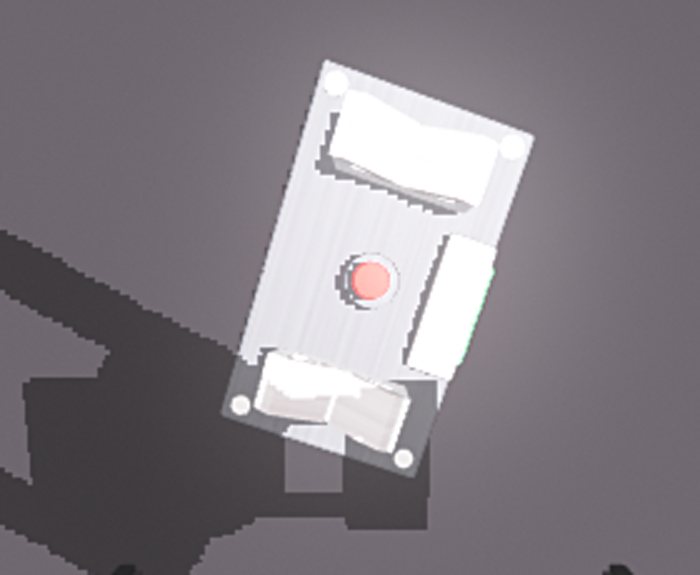

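The crop shows the V-block base corners at (325,60), (533,136), (413,476) and (222,412), with the red foot at (370,280).

Run:
```python
from h import *
import pickle
s=pickle.load(open("w2.pkl","rb")); i=cv2.imread("pics/w2.png").astype(int)
f=lambda z,x,y:ray("wrist",((x+.5)/2.5-.5+170,(y+.5)/2.5-.5),z,s)[:2]
c=[f(12,*p) for p in((325,60),(533,136),(413,476),(222,412))]
print(np.round(c,1),"ctr",np.mean(c,0),"edges",[np.linalg.norm(c[k]-c[k-1]) for k in range(4)])
for a,b in((0,3),(1,2)):
    d=c[a]-c[b];print("ang",np.arctan2(d[0],d[1]))
d=c[0]-c[1];print(np.arctan2(d[1],-d[0])); d=c[3]-c[2];print(np.arctan2(d[1],-d[0]))
m=((i[:,:,2]-i[:,:,1]>35)&(i[:,:,2]>120)).astype(np.uint8)[:230]
n,l,st,ce=cv2.connectedComponentsWithStats(m)
for k in range(1,n):
    if st[k,4]>20: print(st[k],ce[k],ray("wrist",ce[k],50,s))
# bolts z~12-14
b=[f(13,*p) for p in((336,83),(512,147),(403,458),(241,404))]; print("bolts",np.mean(b,0)); d=b[0]-b[3];print(np.arctan2(d[0],d[1]));d=b[1]-b[2];print(np.arctan2(d[0],d[1]))
# V valley: near saddle inner kink
print("V bottom lower saddle", f(34,332,412), f(34,337,385))
```

```text
[[ 446.1  -60.8]
 [ 529.2  -88.9]
 [ 482.5 -228.6]
 [ 399.5 -200.1]] ctr [ 464.33397102 -144.59856851] edges [np.float64(146.87653867127062), np.float64(87.69270924301154), np.float64(147.29299498281455), np.float64(87.70387784864265)]
ang 0.3232028260330507
ang 0.3231411493746468
0.3258332512385568
0.33058141368496796
[310 104  16  16 193] [317.76165803 111.78756477] [ 463.8925053  -145.00784972   50.        ]
bolts [ 464.30115269 -144.82809828]
0.32197872779314757
0.32510645064565025
V bottom lower saddle [ 448.18641561 -196.96168676] [ 450.34774339 -185.9933731 ]
```

The seat is at about (464.1,-144.8), turned -0.324 rad. The base centre, the bolts and the foot all agree to within 0.5 mm. I'll move over the barrel, turned to match it.

```bash
python3 -m crank '[1,0.0043,0.0368,0,-0.0205, 1,0.0043,0.0368,0,-0.0205, 1,0.0043,0.0368,0,-0.0205, 1,0.0043,0.0368,0,-0.0205, 1,0.0043,0.0368,0,-0.0205, 1,0.0043,0.0368,0,-0.0205, 1,0.0043,0.0368,0,-0.0205, 1,0.0043,0.0368,0,-0.0205, 1,0.0043,0.0368,0,-0.0205, 1,0.0043,0.0368,0,-0.0205, 1,0.0043,0.0368,0,-0.0205, 1,0.0043,0.0368,0,-0.0205]'
python3 -m crank '[1,0,0,-0.03,0, 1,0,0,-0.03,0, 1,0,0,-0.03,0, 1,0,0,-0.02,0, 1,0,0,0,0, 1,0,0,0,0]'
python3 - <<'E'
from h import *
i=robot.camera("scene")[:,:,::-1];j=robot.camera("side")[:,:,::-1]
up=lambda i,x,y,w,h:cv2.resize(i[y:y+h,x:x+w],(400,300),interpolation=cv2.INTER_CUBIC)
cv2.imwrite("pics/z3.png",np.hstack([up(i,310,100,120,90),up(j,250,190,120,90)]))
E
```

```text
clock: 4.25
tool_pos: [516.0, 230.8, 228.7]
orientation: [[0.242, 0.97, 0.0], [0.97, -0.242, 0.0], [0.0, 0.0, -1.0]]
wrist_force: [0.1, -0.4, 0.5]
finger_gap: 94.8
clock: 5.0
tool_pos: [517.4, 229.1, 120.0]
orientation: [[0.243, 0.97, 0.002], [0.97, -0.243, 0.001], [0.001, 0.002, -1.0]]
wrist_force: [-0.4, 0.2, -0.2]
finger_gap: 94.8
```

View pics/z3.png

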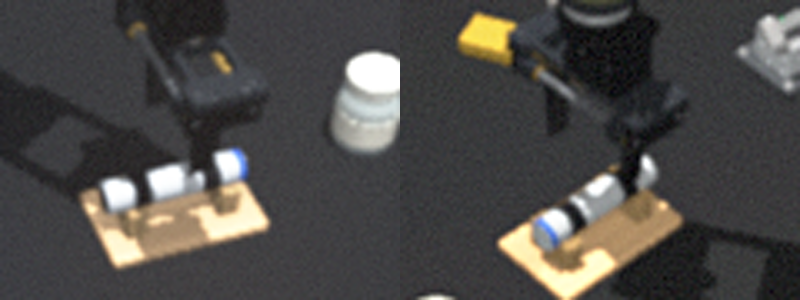

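Both views show the gripper centred above the barrel, with the fingers straddling it. I'll lower it and close gently first.

```bash
python3 -m crank '[1,0,0,-0.02,0, 1,0,-0.001,-0.02,0, 1,0,0,-0.02,0, 1,0,0,-0.019,0, 1,0,0,0,0, 1,0,0,0,0]'
python3 -m crank '[0.25,0,0,0,0, 0.25,0,0,0,0, 0.25,0,0,0,0, 0.25,0,0,0,0, 0.25,0,0,0,0, 0.25,0,0,0,0]' 8
```

```text
clock: 5.85
tool_pos: [517.0, 227.7, 39.9]
orientation: [[0.244, 0.97, 0.0], [0.97, -0.244, 0.0], [0.0, 0.0, -1.0]]
wrist_force: [0.5, 0.2, 1.2]
finger_gap: 94.6
clock: 6.6
tool_pos: [516.5, 227.5, 39.6]
orientation: [[0.244, 0.97, -0.0], [0.97, -0.244, -0.0], [-0.0, -0.0, -1.0]]
wrist_force: [-0.7, 0.5, 0.6]
finger_gap: 40.5
```

```bash
python3 -m crank '[0.25,0,0,0.001,0, 0,0,0,0,0, 0,0,0,0,0, 0,0,0,0,0, 0,0,0,0,0]' 10
python3 -m crank '[0,0,0,0,0, 0,0,0,0,0, 0,0,0,0,0]' 40
```

```text
clock: 7.22
tool_pos: [515.7, 227.6, 40.3]
orientation: [[0.244, 0.97, -0.002], [0.97, -0.244, -0.0], [-0.001, -0.002, -1.0]]
wrist_force: [-5.4, 1.2, 1.4]
finger_gap: 31.6
clock: 7.6
tool_pos: [515.7, 227.6, 40.3]
orientation: [[0.244, 0.97, -0.002], [0.97, -0.244, -0.0], [-0.001, -0.002, -1.0]]
wrist_force: [-5.1, 0.4, 1.8]
finger_gap: 31.3
```

```bash
python3 -m crank '[0,-0.001,0,0.002,0, 0,0,0,0.006,0, 0,0,0,0.015,0, 0,0,0,0.03,0, 0,0,0,0.03,0, 0,0,0,0.03,0, 0,0,0,0,0, 0,0,0,0,0]'
python3 - <<'E'
from h import *
import pickle
pickle.dump(robot.observe(),open("w4.pkl","wb"))
i=robot.camera("scene")[:,:,::-1];j=robot.camera("side")[:,:,::-1];k=robot.camera("wrist")[:,:,::-1]
up=lambda i,x,y,w,h:cv2.resize(i[y:y+h,x:x+w],(400,300),interpolation=cv2.INTER_CUBIC)
cv2.imwrite("pics/w4.png",k);cv2.imwrite("pics/s4.png",i);cv2.imwrite("pics/d4.png",j)
cv2.imwrite("pics/z4.png",np.vstack([np.hstack([up(i,310,80,120,90),up(j,250,170,120,90)]),cv2.resize(k[100:],(800,300))]))
s=robot.observe();print(s["tool_pos"],s["wrist_force"],s["finger_gap"])
E
```

```text
clock: 8.6
tool_pos: [515.2, 227.3, 153.0]
orientation: [[0.244, 0.97, -0.001], [0.97, -0.244, -0.0], [-0.0, -0.001, -1.0]]
wrist_force: [-1.1, 0.7, -2.7]
finger_gap: 31.1
[514.56515628 227.17906776 151.71650785] [-0.71103236 -0.87103512 -2.85638397] 31.2582276593115
```

View pics/z4.png

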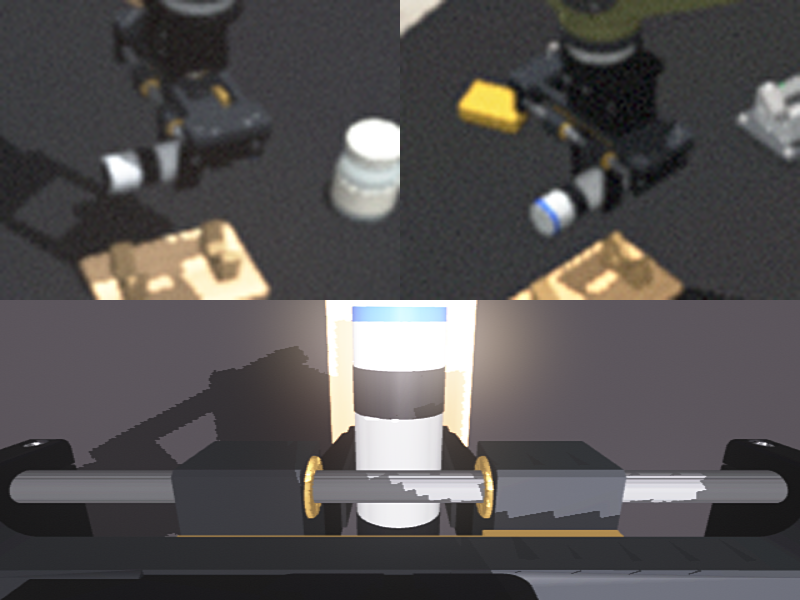

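The barrel is held clear of the rest. I'll use the wrist view to check that it is level and where it sits in the fingers.

Run:
```python
from h import *
k=cv2.imread("pics/w4.png")
cv2.imwrite("pics/w4z.png",cv2.resize(k[40:340,240:400],(320*1,600),interpolation=cv2.INTER_CUBIC))
p=robot.camera_params("wrist");K=p["camera_matrix"];M=p["mount"]
g=lambda uv,z:(lambda c,d:c+d*(z-c[2])/d[2])(M[:3,3],M[:3,:3]@np.linalg.solve(K,[*uv,1.]))
```

```text
(no output)
```

View pics/w4z.png

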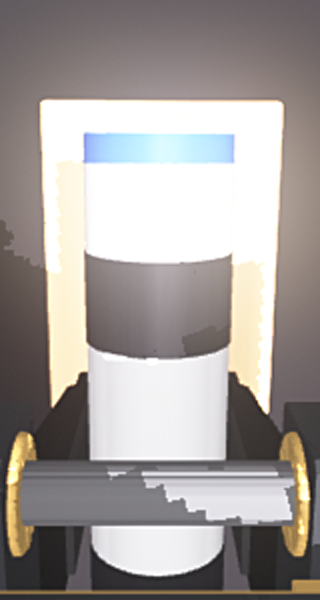

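Run:
```python
from h import *
import pickle
p=robot.camera_params("wrist");K=p["camera_matrix"];M=p["mount"]
g=lambda uv,z:(lambda c,d:(c+d*(z-c[2])/d[2]))(M[:3,3],M[:3,:3]@np.linalg.solve(K,[*uv,1.]))
print("held: end,ring,band out,in,band2 in");H=[g((319,r),-21.5)[0] for r in(106.5,121.5,171,219,327.5)];print(np.round(H,1))
s=pickle.load(open("w1.pkl","rb"))
f=lambda x,y:ray("wrist",(x/2.8+210,y/2.8),62,s)[:2]
u=np.array([.244,.97]);c=np.array([517.,228.])
print("at rest:",[round(float((f(*q)-c)@u),1) for q in((314,89),(309,106),(296,175),(280,242),(243,394),(232,455),(221,526))])
# widths -> depth
for y,l,r in((140,84,234),(300,87.5,230),(440,91,224)):
    v=y/2+40; w=(r-l)/2; Z=32*K[0,0]/w
    d=M[:3,:3]@np.linalg.solve(K,[319,v,1.])*Z+M[:3,3]; print("axis approx tool x,z",d[0].round(1),d[2].round(1))
```

```text
held: end,ring,band out,in,band2 in
[ 69.8  64.3  45.4  25.6 -24.5]
at rest: [70.1, 65.1, 44.8, 24.2, -25.0, -45.6, -70.1]
axis approx tool x,z 68.7 -3.5
axis approx tool x,z 33.9 -4.2
axis approx tool x,z -1.2 -1.6
```

The barrel is level and centred in the hand to about 0.3 mm. Its axis is about 5.7 mm above the TCP. I'll carry it to the V-block.

```bash
python3 -m crank '[0,-0.0042,-0.031,0,-0.0067, 0,-0.0042,-0.031,0,-0.0067, 0,-0.0042,-0.031,0,-0.0067, 0,-0.0042,-0.031,0,-0.0067, 0,-0.0042,-0.031,0,-0.0067, 0,-0.0042,-0.031,0,-0.0067, 0,-0.0042,-0.031,0,-0.0067, 0,-0.0042,-0.031,0,-0.0067, 0,-0.0042,-0.031,0,-0.0067, 0,-0.0042,-0.031,0,-0.0067, 0,-0.0042,-0.031,0,-0.0067, 0,-0.0042,-0.031,0,-0.0067]'
python3 -m crank '[0,0,0,-0.02,0, 0,0,0,-0.02,0, 0,0,0,0,0, 0,0,0,0,0, 0,0,0,0,0]'
python3 - <<'E'
from h import *
for _ in range(3):
    s=robot.observe();print(s["tool_pos"].round(2),np.arctan2(s["orientation"][0,0],s["orientation"][1,0]).round(4),s["wrist_force"].round(2))
    k=robot.camera("wrist")
cv2.imwrite("pics/w5.png",k[:,:,::-1])
E
```

```text
clock: 10.25
tool_pos: [464.3, -145.2, 152.4]
orientation: [[0.321, 0.947, -0.002], [0.947, -0.321, 0.001], [0.0, -0.002, -1.0]]
wrist_force: [-0.2, -1.1, -2.9]
finger_gap: 31.2
clock: 10.88
tool_pos: [465.8, -144.6, 114.6]
orientation: [[0.32, 0.947, 0.002], [0.947, -0.32, -0.001], [-0.0, 0.002, -1.0]]
wrist_force: [0.6, -0.1, -2.4]
finger_gap: 31.5
[ 465.85 -144.57  114.65] 0.3261 [ 0.57 -0.07 -2.42]
[ 465.82 -144.58  114.66] 0.3262 [ 1.02  0.42 -1.25]
[ 465.74 -144.54  114.54] 0.3261 [-0.14  0.28 -3.13]
```

View pics/w5.png

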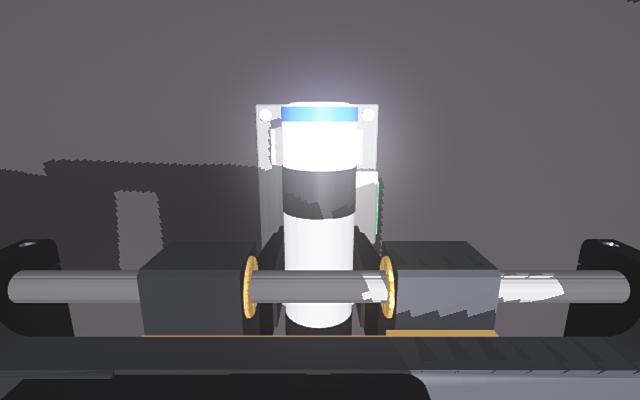

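The view shows the V-block squarely below the barrel. The screws are at (265,115) and (368,115), and the barrel's sides are at 282 and 357. I'll compute the lateral and lengthwise offsets.

Run:
```python
from h import *
i=cv2.imread("pics/w5.png")
cv2.imwrite("pics/w5z.png",cv2.resize(i[90:240,230:410],None,fx=4,fy=4,interpolation=cv2.INTER_CUBIC))
p=robot.camera_params("wrist");K=p["camera_matrix"];M=p["mount"]
g=lambda uv,z:(lambda c,d:(c+d*(z-c[2])/d[2]))(M[:3,3],M[:3,:3]@np.linalg.solve(K,[*uv,1.]))
z=114.6
for uv,h in(((265,115),13),((368,115),13),((257,104.5),12),((378,104.5),12)): print(uv,g(uv,z-h)[:2].round(1))
print("barrel",g((282,115),-5.7)[:2],g((357,115),-5.7)[:2])
s=robot.observe();print(s["tool_pos"])
```

```text
(265, 115) [ 65.9 -38.7]
(368, 115) [65.8 35.7]
(257, 104.5) [ 73.2 -44.4]
(378, 104.5) [73.2 42.8]
barrel [ 66.61512003 -15.28632266] [66.60624682 16.35616319]
[ 465.66087923 -144.53743253  114.4337032 ]
```

View pics/w5z.png

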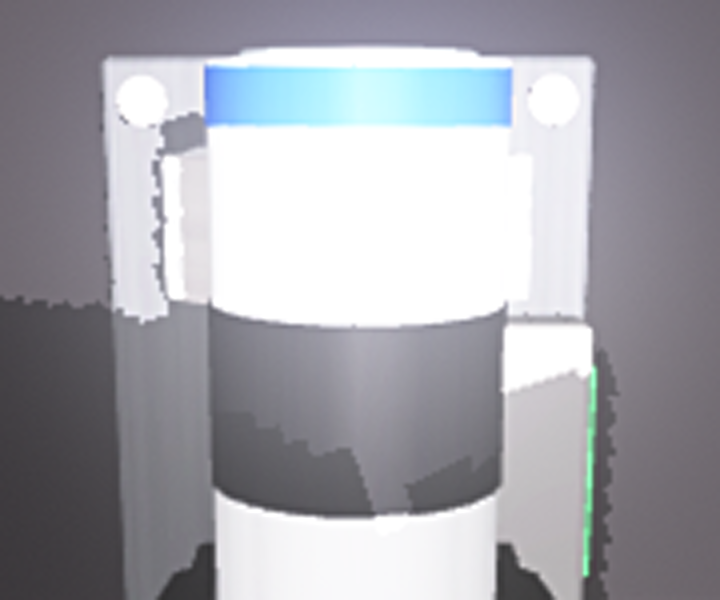

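The wrist view and the measured pose agree: the barrel sits about 1.5 mm off to +x. I'll correct that and descend to just above the foot.

```bash
python3 -m crank '[0,-0.0016,-0.0004,-0.01,0, 0,0,0,-0.012,0, 0,0,0,-0.012,0, 0,0,0,-0.008,0, 0,0,0,0,0, 0,0,0,0,0, 0,0,0,0,0]'
python3 - <<'E'
from h import *
F=[]
for _ in range(4):
    s=robot.observe();F.append(s["wrist_force"]);print(s["tool_pos"].round(2));k=robot.camera("wrist")
print(np.mean(F,0))
a=robot.camera("scene")[:,:,::-1]; b=robot.camera("side")[:,:,::-1]
up=lambda i,x,y,w,h:cv2.resize(i[y:y+h,x:x+w],(400,300),interpolation=cv2.INTER_CUBIC)
cv2.imwrite("pics/z6.png",np.vstack([np.hstack([up(a,205,145,96,72),up(b,325,145,96,72)]),cv2.resize(k[80:320,160:480,::-1],(400,300)).repeat(1,0).repeat(2,1)]))
E
```

```text
clock: 11.9
tool_pos: [464.0, -145.0, 72.2]
orientation: [[0.321, 0.947, 0.001], [0.947, -0.321, -0.0], [-0.0, 0.001, -1.0]]
wrist_force: [0.5, -0.4, -3.3]
finger_gap: 31.1
[ 464.03 -145.02   72.24]
[ 464.01 -145.     72.23]
[ 463.91 -144.97   72.12]
[ 463.85 -144.94   72.07]
[-0.28417085 -0.2280772  -2.42433744]
```

View pics/z6.png

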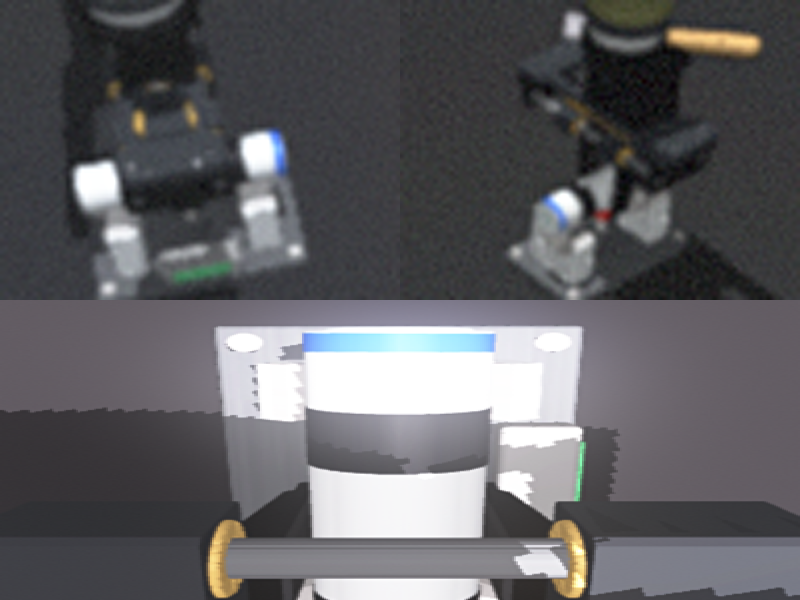

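All four pairs of features are symmetric about the barrel: the base, screws and saddles are each centred within about 0.5 mm. I'll lower it slowly, watching the force. The free hanging reading is Fz ≈ -2.4 N.

```bash
python3 -m crank '[0,0,0,-0.003,0, 0,0,0,-0.003,0, 0,0,0,-0.003,0, 0,0,0,-0.002,0, 0,0,0,-0.002,0, 0,0,0,-0.001,0, 0,0,0,0,0, 0,0,0,0,0]'
```

```text
clock: 13.2
tool_pos: [463.7, -144.9, 57.9]
orientation: [[0.321, 0.947, 0.0], [0.947, -0.321, -0.0], [-0.0, 0.0, -1.0]]
wrist_force: [-0.8, -0.1, -0.7]
finger_gap: 31.2
```

```bash
python3 -m crank '[0,0,0,-0.001,0, 0,0,0,-0.001,0, 0,0,0,0,0, 0,0,0,0,0]'
```

```text
clock: 13.7
tool_pos: [463.8, -144.9, 55.9]
orientation: [[0.321, 0.947, 0.0], [0.947, -0.321, -0.0], [-0.0, 0.001, -1.0]]
wrist_force: [0.7, -0.8, -0.3]
finger_gap: 31.3
```

```bash
cat > f.py <<'E'
from h import *
F=[];P=[]
for _ in range(4):
    s=robot.observe();F.append(s["wrist_force"]);P.append(s["tool_pos"]);robot.camera("scene")
print(np.mean(F,0).round(2),np.mean(P,0).round(2),s["moment"].round(2),s["clock"])
E
python3 -m crank '[0,0,0,-0.001,0, 0,0,0,0,0, 0,0,0,0,0]'; python3 f.py
```

```text
clock: 14.08
tool_pos: [463.9, -144.9, 55.0]
orientation: [[0.321, 0.947, 0.001], [0.947, -0.321, -0.0], [-0.0, 0.001, -1.0]]
wrist_force: [0.6, -0.3, 2.8]
finger_gap: 31.0
[ 0.26 -0.31  2.09] [ 463.92 -144.95   54.95] [-0.06 -0.04  0.02] 14.225
```

```bash
python3 -m crank '[0,0,0,-0.0005,0, 0,0,0,0,0, 0,0,0,0,0]'; python3 f.py
```

```text
clock: 14.65
tool_pos: [464.1, -145.0, 54.6]
orientation: [[0.321, 0.947, 0.001], [0.947, -0.321, -0.001], [-0.0, 0.001, -1.0]]
wrist_force: [1.7, 0.5, 5.6]
finger_gap: 31.4
[1.45 0.38 4.98] [ 464.1  -145.04   54.6 ] [-0.08 -0.23  0.06] 14.8
```

```bash
python3 -m crank '[0,0.0003,0,-0.0005,0, 0,0,0,0,0, 0,0,0,0,0]'; python3 f.py
```

```text
clock: 15.22
tool_pos: [464.3, -145.2, 54.4]
orientation: [[0.32, 0.947, 0.001], [0.947, -0.32, -0.001], [-0.001, 0.001, -1.0]]
wrist_force: [1.6, -0.3, 7.3]
finger_gap: 31.0
[ 0.78 -0.37  7.35] [ 464.32 -145.17   54.36] [-0.1  -0.05  0.15] 15.375
```

```bash
python3 -m crank '[0,0.0002,0,-0.0005,0, 0,0,0,0,0, 0,0,0,0,0]'; python3 f.py
```

```text
clock: 15.8
tool_pos: [464.4, -145.2, 54.2]
orientation: [[0.32, 0.948, 0.0], [0.948, -0.32, -0.001], [-0.001, 0.0, -1.0]]
wrist_force: [-1.2, -0.2, 8.8]
finger_gap: 31.3
[-0.82 -0.18  9.73] [ 464.42 -145.25   54.19] [-0.06  0.15  0.31] 15.95
```

Run:
```python
from h import *
a=robot.camera("scene")[:,:,::-1]; b=robot.camera("side")[:,:,::-1];k=robot.camera("wrist")[:,:,::-1]
cv2.imwrite("pics/w7.png",k)
up=lambda i,x,y,w,h:cv2.resize(i[y:y+h,x:x+w],(400,300),interpolation=cv2.INTER_CUBIC)
cv2.imwrite("pics/z7.png",np.vstack([np.hstack([up(a,213,155,80,60),up(b,335,160,80,60)]),np.hstack([up(k,220,80,200,150),up(k,220,200,200,150)])]))
```

```text
(no output)
```

View pics/z7.png

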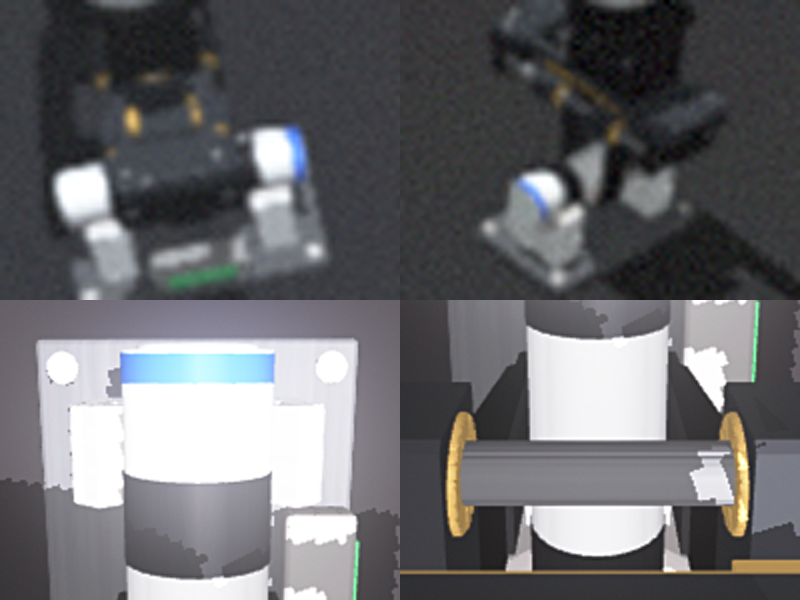

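Both outside views and the wrist view show the barrel down in the V, with all features centred on it. The twisting moment grew with the push, though, which hints at a small yaw mismatch. I'll average it and then trim.

```bash
cat > f.py <<'E'
from h import *
F=[];P=[];Q=[]
for _ in range(8):
    s=robot.observe();F.append(s["wrist_force"]);P.append(s["tool_pos"]);Q.append(s["moment"]);robot.camera("scene")
print(np.mean(F,0).round(2),np.mean(P,0).round(2),np.mean(Q,0).round(3),np.std(Q,0).round(3),np.arctan2(s["orientation"][0,0],s["orientation"][1,0]).round(4),s["clock"])
E
python3 f.py; python3 -m crank '[0,0,0,0,0.004, 0,0,0,0,0, 0,0,0,0,0]' >/dev/null; python3 f.py
```

```text
[-1.09 -0.29  9.78] [ 464.43 -145.26   54.2 ] [-0.042  0.202  0.301] [0.026 0.028 0.027] 0.3255 16.5
[-0.73 -0.38  9.4 ] [ 464.45 -145.26   54.19] [-0.058  0.197  0.141] [0.039 0.029 0.04 ] 0.3219 17.275
```

```bash
python3 -m crank '[0,-0.0001,0,-0.0001,0.0035, 0,0,0,0,0, 0,0,0,0,0]' >/dev/null; python3 f.py
```

```text
[-0.56 -0.05  9.71] [ 464.44 -145.26   54.17] [-0.039  0.187 -0.001] [0.027 0.031 0.023] 0.319 18.05
```

The moment is now zero, the side force is about 0.5 N and the push is steady at 9.7 N. The axis height is about 59.9 mm. I'll hand it in.

Run:
```python
from plant import robot
s=robot.observe();print(s["wrist_force"],s["tool_pos"],s["finger_gap"]);print(robot.job_done())
```

```text
[-1.28132957 -0.28824305 10.36908508] [ 464.44190404 -145.25296938   54.16599939] 31.044668110933493
the job is handed in; nothing more can be done
None
```

The lens barrel is lying in the V-block, pressed straight down with about 10 N, and the gripper (set to 40 N) is still holding it there. I handed the job in at about 18 s on the robot's clock. I found the barrel and the V-block with the wrist camera, and the arm touched nothing but the barrel.

**Last checks:**
- **Push:** the upward force on the wrist averaged 9.7 N and was steady. The last single reading was 10.4 N.
- **Both faces:** the sideways force averaged about 0.5 N, against roughly 4 N expected at each saddle. I infer that both faces carry the load.
- **Height:** the barrel's axis came out at about 59.9 mm, against 60 mm for fully home.
- **Centring:** in the wrist view before handing in, the base and saddles were symmetric about the barrel. By the arm's own reading it sits about 0.5 mm off the seat point I measured, which is within the 2 mm camera calibration.

**What disagreed:** a twisting moment of 0.3 N m built up while pressing. I turned the gripper about 0.0075 rad and it fell to zero. A small moment of about 0.2 N m about y remained.

I could not read the gauge joint, so "fully home" rests on the height, forces and pictures. I also did not take a final picture of the jar, crucible, brass block and brush.

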